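# Shim the rocking shaker

## Robot

A 6-joint arm with a two-finger parallel gripper is mounted at the origin on the work surface. World frame = base frame: x ahead of the robot, y to its left, z up, the work surface at z = 0. Lengths are in mm, angles in rad, forces in N, time in s.
With the tool pointing down it reaches from about 350 to 875 mm from the base axis. Payload 4.2 kg.
Tool frame: the origin (TCP) lies on the mounting face of the last link; the fingertips stand 173 mm ahead of it and the grasp point (between the pads) lies 155 mm ahead of it (tcp_to_grasp is the distance from the TCP to the grasp point, in mm); z points along the fingers, y is the direction in which the jaws open and shut (so a half turn about z gives the same grasp; the last joint's range is limited). The gripper opens to 85 mm and grips with 20 to 120 N. Pads are 22 mm wide; open, the fingers measure 114 mm over their backs; the gripper's body (76 mm by 85 mm) begins 54 mm behind the grasp point. The pads swing forward as they close: fully open they stand 13 mm farther back than shut.
Start: joints at [1.53, 0.385, 0.008, 0, -1.194, -0.259], TCP at [184.548, 597.111, 404.712] pointing down, gripper open.
Joint ranges: [-3.14, 3.14], [-1.21, 2.06], [-1.07, 1.41], [-3.16, 2.05], [-2.99, -0.16], [-3.1, 3.1]. Speed limits (rad/s): [2.79, 2.79, 3.14, 3.14, 3.14, 3.14].

## Interface

Orientations are given as a unit quaternion [x, y, z, w].
In Python, from bench import * gives the robot as it stands. The module is installed in compiled form; this text tells all that it offers.
- The arm moves only by the tool apply_moves, never from a script. Its arguments are lists of equal length, an entry for each row: "fingers": the closure, from 0 (fully open) to 1 (shut); "dp": the shift along the world's x, y, z in cm, a list of three; "yaw": the turn about the world's z in degrees. A call has 1 to 10 rows; each row is the pose to reach, as a shift and turn from the pose measured when the call began; what a row does not reach only later rows make up. A row lasts 1/10 s, in which the tool goes at most 50 mm and 8.59 degrees, less where a joint would pass 70% of its speed; a pose out of reach is approached as far as the arm can. A call with a gripper value outside its range is refused whole. The fingers move at their own pace and stop on an object; the grip force is fixed at half the most. Time passes only in rows, so rows that repeat a pose let the fingers close. It gives the time, the measured TCP pose, the force and the opening at its end, in the units of the state.
- read_state(): the state, without advancing time (a new reading comes with each control period).
- get_image(name): name is "scene" or "top" or "wrist"; returns a dict with "color" (480x640x3 uint8, blue, green, red), "mtx" (3x3 intrinsics, pixels), "k1" (the pictures are not rectified: a ray, as slopes to the right and down, at radius r is drawn at 1 + k1 r^2 times it, then the intrinsics apply), "camera_from_world" (4x4, takes a point from world to camera coordinates); the wrist camera has in their place "tool_from_camera" (4x4, takes a point from camera to tool coordinates, whose origin is the TCP and whose axes are the flange's). Camera axes: x right, y down, z forward; pixel columns grow to the right and rows downward; lengths in mm; the calibration is good to about 2 mm. A picture is of the moment at which its call begins: read the wrist's pose just before it. There is no depth.
- job_done(): hands the job in, once; it reports no verdict.
The state is a dict: "clock": time; "joints": joint angles; "joint_vel": joint speeds; "joint_efforts": joint torques, N m; "position": TCP position; "ee_rot": TCP orientation; "contact_force": force on the tool from outside, world axes, zero at the start; "wrist_torque": the same for the moment, N m; "gripper_width": finger opening in mm.
Only numpy, scipy, OpenCV 4.12 (cv2) and the standard library are available. Lean on these libraries where they do the work, as an engineer would, in place of code of your own. Each camera call takes 0.05 s, during which the arm holds its last target. There are 200 camera calls.

## Task

The bench shaker rocks because its foot at the far right corner is too short. Push the loose grey wedge along the bench, thin end first, under that foot until it is snug and the rocking has stopped, then press down firmly on the top of the shaker's housing at that corner to check that it stays level, and let go with the wedge left in place. Only push and press: lift nothing, do not shove the shaker along the bench, and leave the other things alone.

Things in the scene. Friction and masses are not known exactly. Their poses are not given: they have to be found in the camera images.
- shaker: Loose 4.2 kg shaker. Blue-grey housing 220 x 220 mm, top 82 mm above the bench; tray with white sides and black bars on it, up to 124 mm high, set to the near left. Feet under grey lugs (undersides 22 mm up, reaching 149 mm out) at x = +-88, y = +-125 mm. Origin: centre, bench level; at yaw 0, x points away from the robot, y left. Stands level on 3 such ball feet; the one at (+88, -125) hangs.
- short_foot (a point): Lowest point of the short foot, a black rubber ball foot of 12 mm radius under the lug at the shaker's x = +88, y = -125 mm. While the shaker stands level it hangs 6 to 12 mm above the bench (differs between starts; its height here is the gap). It is seized: it neither turns nor moves on the shaker.
- press_corner (a point): Bare flat spot on the housing's top near the corner over the short foot, 82 mm above the bench (shaker's x = +88, y = -88 mm), 22 mm in from two edges, tray side plate 48 mm away: press here. Without the wedge 4 to 7 N rocks it until the short foot lands; with the wedge snug it feels rigid. 10 to 20 N is a fair check.
- wedge: Loose grey plastic wedge with dark ribs, 110 g, 120 mm long, 50 wide, 4 thick at the tip, 20 at the flat upright back. Origin: centre of underside; x from back (-60 mm) to tip (+60 mm), z up. Starts right of the shaker, tip 30 to 75 mm short of the foot, pointing at it within 0.5 rad. Slides at about 1 N; snug at a 5 to 8 N push and stays; above about 15 N it lifts or shoves the shaker.
- slope (a point): Centre of the wedge's sloping top face, 12 mm above the wedge's underside; x runs down the slope to the tip, y across, z square out of the slope. The wedge fills the gap when the short foot's lowest point lies on this face (z about 0 here).
- spacer: Bystander: flat grey plastic spacer block, 90 x 50 x 12 mm, same thickness all over (not the wedge), lying near the wedge. Origin: centre of its underside.
- timer: Bystander: small white bench timer, 65 x 75 x 22 mm, lying near the wedge on the far side. Origin: centre of its underside.
- bottle: Bystander: clear reagent bottle with blue cap, 72 mm diameter, 150 mm tall. Origin: centre of its underside.
- beaker: Bystander: empty glass beaker, 70 mm diameter, 85 mm tall. Origin: centre of its underside.
- screwdriver: Bystander: screwdriver lying on the bench, to the right of the wedge. Origin: centre of its underside.
- jar: Bystander: white lidded jar, 60 mm diameter, 70 mm tall. Origin: centre of its underside.
- tipbox: Bystander: pipette tip box, 120 x 85 x 56 mm. Origin: centre of its underside.
Mind the look-alikes: they are no part of the job. What is shaped like the wedge but pink or purple is not meant.

How it is judged:
By the outcome, as a careful person would: the job done as asked, in the order asked, and still so for the second after the job is handed in, with the robot touching nothing.
It also fails if it takes over 58 s, if anything falls off the work surface, if the arm or the gripper's body presses on something with over 40 N, if the wrist force passes 120 N, or if a joint passes its speed limit or range.

## Working session

There is one attempt and no reset: what is moved stays moved. The work goes in short steps, Python scripts to look and compute and a tool call to move; the robot and the scene stay as the last step left them, time stands still between calls to the robot, and variables do not carry over. Pictures are saved under pics/ and viewed, about 8 in all and at most 12, crops included, and the job is handed in when it is done.

Besides the shell and the picture viewer there is one more tool, called after "Request:" as name([rows], argument=value, ...), one row to a line, values as JSON. apply_moves: Moves the arm, as the interface text tells. Its arguments: {"type":"object","properties":{"fingers":{"type":"array","items":{"type":"number"}},"dp":{"type":"array","items":{"type":"array","items":{"type":"number"}}},"yaw":{"type":"array","items":{"type":"number"}}},"required":["fingers","dp","yaw"]}

```bash
mkdir -p pics; cat > h.py <<'E'
from bench import *
import numpy as np, cv2
def ray(im,u,v):
    d=np.array([im["k1"],0,0,0,0.]);p=cv2.undistortPoints(np.array([[[u,v]]],float),np.array(im["mtx"]),d)[0,0]
    # k1 applies to slopes directly = OpenCV model
    M=np.array(im["camera_from_world"]);R=M[:3,:3];t=M[:3,3]
    return -R.T@t, R.T@np.array([p[0],p[1],1.])
def onz(im,u,v,z):
    o,d=ray(im,u,v);return o+d*(z-o[2])/d[2]
def proj(im,P):
    M=np.array(im["camera_from_world"]);r,_=cv2.Rodrigues(M[:3,:3])
    return cv2.projectPoints(np.array(P,float).reshape(-1,1,3),r,M[:3,3],np.array(im["mtx"]),np.array([im["k1"],0,0,0,0.]))[0][:,0]
E
python3 - <<'E'
from h import *
for n in("scene","top"):
    im=get_image(n);cv2.imwrite(f"pics/{n}0.png",im["color"]);print(n,im["k1"],np.round(np.linalg.inv(im["camera_from_world"])[:3,3]))
s=read_state();print(s)
E
```

```text
scene -0.10429219465460611 [1505. -269.  928.]
top 0.038358654476448276 [ 279.    2. 1540.]
{'clock': 0.1, 'joints': array([ 1.52960352e+00,  3.85496001e-01,  6.77992096e-03, -4.39869052e-04,
       -1.19400968e+00, -2.58566628e-01]), 'joint_vel': array([-0.00221888, -0.002091  ,  0.00231404,  0.00218892,  0.00051063,
       -0.00123006]), 'joint_efforts': array([-1.80571119e-04, -3.93318093e+01,  1.88931102e+01,  4.19786274e+00,
       -2.54863749e-03,  2.01640539e-06]), 'position': array([184.48945969, 596.96741183, 403.72687348]), 'ee_rot': array([ 9.88776449e-01, -1.49399338e-01, -9.85761259e-05,  9.81201051e-04]), 'contact_force': array([-0.48126839, -0.06524313, -0.0496539 ]), 'wrist_torque': array([0.03821892, 0.00583909, 0.02754893]), 'gripper_width': 85.58202706152372}
```

View pics/top0.png

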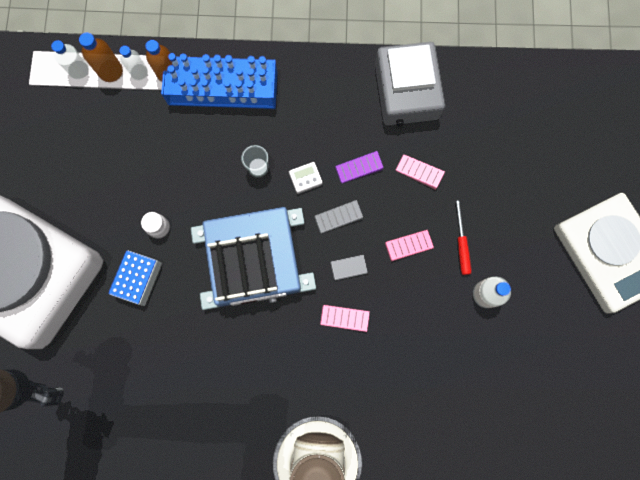

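View pics/scene0.png

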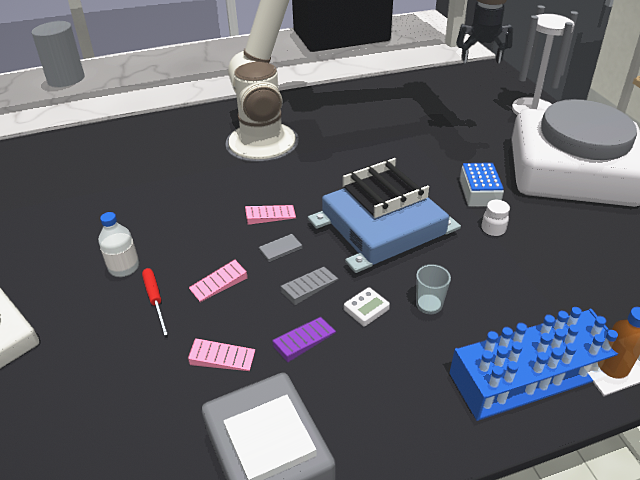

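Top view: robot base is at (318,460), x is up and y is left. The far right lug is at (296,217).

Candidates for the wedge:
- Grey ribbed at (338,216).
- Flat grey spacer at (349,267).
- Purple at (360,167).
- Pink at (420,171), (410,245) and (345,318).

I choose the grey ribbed one at (338,216), which is (309,284) in the scene view. I'll check it in a close crop.

```bash
python3 - <<'E'
from h import *
t=get_image("top");s=get_image("scene")
a=cv2.resize(t["color"][160:310,180:380],(800,600),interpolation=cv2.INTER_CUBIC)[:, :]
b=cv2.resize(s["color"][180:330,260:460],(800,600),interpolation=cv2.INTER_CUBIC)
c=np.hstack([a[:,:],b]);cv2.imwrite("pics/crop0.png",cv2.resize(c,(800,300),interpolation=cv2.INTER_AREA))
cv2.imwrite("pics/cropA.png",a);cv2.imwrite("pics/cropB.png",b)
# wedge mask in top: grey low-sat
for n,im,box in(("top",t,(310,195,372,285)),("scene",s,(255,228,345,305))):
    x0,y0,x1,y1=box;h=im["color"][y0:y1,x0:x1].astype(int)
    m=((h.max(2)>62)&(h.max(2)-h.min(2)<25)).astype(np.uint8)
    m=cv2.morphologyEx(m,cv2.MORPH_CLOSE,np.ones((3,3)))
    for k in cv2.findContours(m,0,2)[0]:
        if cv2.contourArea(k)<150: continue
        k=k+np.array([x0,y0]);print(n,cv2.contourArea(k),cv2.boxPoints(cv2.minAreaRect(k)).round(1).tolist(),cv2.approxPolyDP(k,3,True)[:,0].tolist())
E
```

```text
top 672.5 [[329.0, 260.5], [363.8999938964844, 253.0], [368.1000061035156, 273.0], [333.29998779296875, 280.3999938964844]] [[364, 255], [330, 261], [333, 278], [367, 273]]
top 895.0 [[312.5, 215.1999969482422], [356.5, 198.0], [364.79998779296875, 219.39999389648438], [320.70001220703125, 236.5]] [[356, 199], [314, 215], [322, 236], [325, 231], [362, 218]]
scene 6370.5 [[255.0, 228.0], [344.0, 228.0], [344.0, 304.0], [255.0, 304.0]] [[255, 228], [255, 304], [344, 304], [344, 252], [328, 234], [314, 237], [307, 228]]
```

View pics/cropA.png

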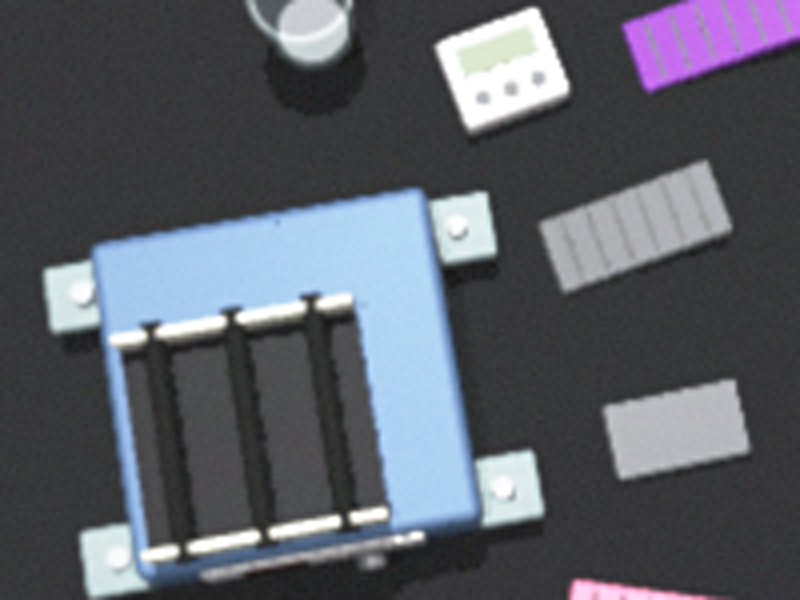

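View pics/cropB.png

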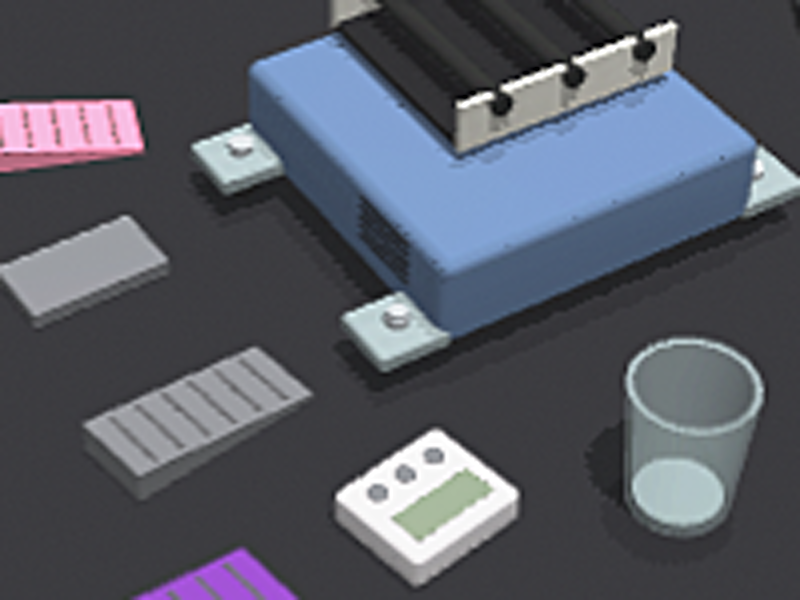

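The crops confirm it. The grey ribbed wedge has its thin tip facing the lug and its thick back to the right, while the flat spacer has no ribs. In crop A the lug bolts are at (457,229), (82,293), (502,488) and (118,557). The wedge corners are at (540,224), (568,291), (709,161) and (731,231).

```bash
python3 - <<'E'
from h import *
from scipy.optimize import least_squares
t=get_image("top");s=get_image("scene")
A=lambda u,v:(180+(u-1.5)/4,160+(v-1.5)/4)
B=lambda u,v:(260+(u-1.5)/4,180+(v-1.5)/4)
wc=[(540,224,4,60,25),(568,291,4,60,-25),(709,161,20,-60,25),(731,231,20,-60,-25)]
# y sign: wedge x to tip (left), z up -> y = toward robot(-x world)
P=[onz(t,*A(u,v),z) for u,v,z,_,_ in wc];print(np.round(P,1))
tip=(P[0]+P[1])/2;back=(P[2]+P[3])/2;d=tip-back;print("tip",tip,"back",back,"len",np.linalg.norm(d[:2]),"dir",np.degrees(np.arctan2(d[1],d[0])))
# scene back/tip check: top corners seen in B
for (u,v,z) in [(253,347,4),(313,393,4),(84,430,20),(143,472,20)]: print("scene",np.round(onz(s,*B(u,v),z),1))
bl=[(457,229,88,-125),(82,293,88,125),(502,488,-88,-125),(118,557,-88,125)]
def pose(p,x,y,z): c,q=np.cos(p[2]),np.sin(p[2]); return [p[0]+c*x-q*y,p[1]+q*x+c*y,z]
sb=[(397,314,88,-125),(240,146,-88,-125)]
def f(p):
    r=[]
    for u,v,x,y in bl: r+=list(proj(t,pose(p,x,y,p[3]))[0]-A(u,v))
    for u,v,x,y in sb: r+=list(proj(s,pose(p,x,y,p[3]))[0]-B(u,v))
    return r
o=least_squares(f,[400,150,0.1,32]);p=o.x;print("shaker",p,np.round(o.fun,2))
ft=np.array(pose(p,88,-125,0));print("foot",ft,"press",pose(p,88,-88,82))
u=d[:2]/np.linalg.norm(d[:2]);r=ft[:2]-tip[:2];print("foot rel tip along/across",r@u,u[0]*r[1]-u[1]*r[0])
print("timer",[np.round(onz(t,*A(u,v),22),0) for u,v in((436,45),(540,8),(570,90),(472,132))])
print("spacer",[np.round(onz(t,*A(u,v),12),0) for u,v in((603,406),(735,380),(749,452),(620,479))])
E
```

```text
[[ 629.5   27.8    4. ]
 [ 583.8    7.4    4. ]
 [ 672.9  -85.    20. ]
 [ 625.  -100.7   20. ]]
tip [606.6160568   17.56677956   4.        ] back [648.97328847 -92.86166446  20.        ] len 118.2733119650504 dir 110.98540267818223
scene [582.1  10.5   4. ]
scene [627.9  31.    4. ]
scene [ 630.9 -100.3   20. ]
scene [670.7 -78.4  20. ]
shaker [5.05557960e+02 1.86612190e+02 2.09128187e-01 3.81941700e+01] [-0.2  -0.4  -0.27 -0.   -0.05  0.11 -0.02  0.19 -0.41  0.5  -0.04 -0.37]
foot [617.5915362   82.60508518   0.        ] press [np.float64(609.9100712509331), np.float64(118.79893958042035), 82]
foot rel tip along/across 56.793775844840575 -33.53966863037349
timer [array([748., 102.,  22.]), array([777.,  32.,  22.]), array([719.,  10.,  22.]), array([688.,  75.,  22.])]
spacer [array([505., -18.,  12.]), array([ 525., -106.,   12.]), array([ 478., -116.,   12.]), array([457., -31.,  12.])]
```

Request:
apply_moves([
  [2.4, -4, 0],
  [4.8, -8, 0],
  [7.2, -12, 0],
  [9.6, -16, 0],
  [12, -20, 0],
  [14.4, -24, 0],
  [16.8, -28, 0],
  [19.2, -32, 0],
  [21.6, -36, 0],
  [24, -40, 0],
], fingers=[1, 1, 1, 1, 1, 1, 1, 1, 1, 1], yaw=[-7, -14, -21, -28, -35, -42, -49, -56, -63, -70])

```text
clock: 1.3
position: [425.0, 195.3, 404.7]
ee_rot: [0.723, -0.691, -0.0, -0.0]
contact_force: [0.9, 0.4, 0.6]
gripper_width: -0.0
```

```bash
cat >> h.py <<'E'
def st():
    s=read_state();q=s["ee_rot"];a=np.degrees(np.arctan2(q[1],q[0]))
    print("t",round(s["clock"],2),"pos",np.round(s["position"],1),"jaw y dir",round((2*a-90)%180,1),"F",np.round(s["contact_force"],1),"w",round(s["gripper_width"],1));return s
E
python3 -c "
from h import *
st()"
```

```text
t 1.3 pos [425.  195.3 404.7] jaw y dir 2.6 F [0.9 0.4 0.6] w -0.0
```

Request:
apply_moves([
  [2.5, -4, 0],
  [5, -8, 0],
  [7.5, -12, 0],
  [10, -16, 0],
  [12.5, -20, 0],
  [15, -24, 0],
  [17.5, -28, 0],
  [20.4, -32.2, 0],
  [20.4, -32.8, -4],
  [20.4, -32.8, -8],
], fingers=[1, 1, 1, 1, 1, 1, 1, 1, 1, 1], yaw=[0, 0, 0, 0, 0, 0, 0, 0, 0, 0])

```text
clock: 2.3
position: [629.7, -135.0, 324.2]
ee_rot: [0.722, -0.692, 0.001, -0.001]
contact_force: [-0.4, -0.2, -1.1]
gripper_width: 0.0
```

Request:
apply_moves([
  [0, 0, -4],
  [0, 0, -8],
  [0, 0, -12],
  [0, 0, -13.5],
  [0, 0, -13.5],
], fingers=[1, 1, 1, 1, 1], yaw=[0, 0, 0, 0, 0])

```text
clock: 2.8
position: [629.1, -135.0, 186.8]
ee_rot: [0.722, -0.692, -0.001, 0.001]
contact_force: [0.4, 0.5, 0.6]
gripper_width: -0.0
```

```bash
python3 -c "
from h import *
st()
im=get_image('top');cv2.imwrite('pics/top1.png',im['color'])"
```

```text
t 2.8 pos [ 629.1 -135.   186.8] jaw y dir 2.4 F [0.4 0.5 0.6] w -0.0
```

Request:
apply_moves([
  [0, 0, -0.8],
  [0, 0.7, -0.8],
  [0, 1.4, -0.8],
  [0, 2, -0.8],
  [0, 2.5, -0.8],
  [0, 3, -0.8],
  [0, 3.5, -0.8],
  [0, 4, -0.8],
  [0, 4.5, -0.8],
  [0, 5, -0.8],
], fingers=[1, 1, 1, 1, 1, 1, 1, 1, 1, 1], yaw=[0, 0, 0, 0, 0, 0, 0, 0, 0, 0])

```text
clock: 3.85
position: [630.1, -84.7, 181.2]
ee_rot: [0.722, -0.692, 0.001, -0.001]
contact_force: [0.0, -2.2, 2.6]
gripper_width: -0.4
```

```bash
cat > look.py <<'E'
import sys
from h import *
s=st()
t=get_image("top");sc=get_image("scene")
a=cv2.resize(t["color"][180:260,260:390],None,fx=5,fy=5,interpolation=cv2.INTER_CUBIC)
b=cv2.resize(sc["color"][225:325,270:430],None,fx=2.5*1.625,fy=2,interpolation=cv2.INTER_CUBIC)
b=cv2.resize(sc["color"][230:315,270:400],None,fx=5,fy=5,interpolation=cv2.INTER_CUBIC)[:200*2]
cv2.imwrite(sys.argv[1],np.vstack([a,b])[:,:800] if 0 else cv2.resize(np.vstack([a,b]),(488,600)))
E
python3 look.py pics/l1.png
```

```text
t 3.85 pos [630.1 -84.7 181.2] jaw y dir 2.4 F [ 0.  -2.2  2.6] w -0.4
```

View pics/l1.png

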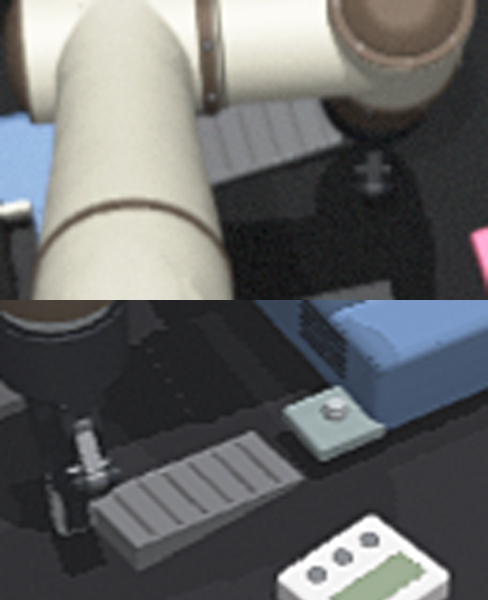

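Scene half of the picture: the finger is on the near part of the wedge's back. The tip corners are at about (256,432) and (303,477), the back corners at (92,505) and (138,543). The wedge is still angled.

```bash
cat > w.py <<'E'
from h import *
import json,sys
def wedge(pts):
    im=get_image("scene")
    P=[onz(im,270+(u-1.4)/3.75,230+(v-300-1.4)/3.75,z)[:2] for (u,v),z in zip(pts,(4,4,20,20))]
    tip=(P[0]+P[1])/2;back=(P[2]+P[3])/2;d=tip-back;u=d/np.linalg.norm(d);c=(tip+back)/2
    ft=np.array([617.6,82.6]);r=ft-c-60*u
    print(np.round(P,1).tolist(),"tip",tip.round(1),"back",back.round(1),"len",np.linalg.norm(d).round(1),"dir",np.degrees(np.arctan2(u[1],u[0])).round(1),"foot along/left",(r@u).round(1),(u[0]*r[1]-u[1]*r[0]).round(1),"aim",np.degrees(np.arctan2(*(ft-c)[::-1])).round(1))
wedge(json.loads(sys.argv[1]))
E
python3 w.py "[[256,432],[303,477],[92,505],[138,543]]"
```

```text
[[588.1, 44.5], [633.6, 58.6], [631.8, -70.3], [669.1, -53.5]] tip [610.8  51.6] back [650.5 -61.9] len 120.2 dir 109.3 foot along/left 27.2 -16.6 aim 98.5
```

The push went along +y through the wedge's centre, so it advanced without turning. Next I'll push on the far side near the back to turn it clockwise.

Request:
apply_moves([
  [0, -1.5, 0],
  [0, -3, 0],
  [0, -3, 3.5],
  [0, -3, 7],
  [3, 1, 7],
  [5.8, 5.4, 7],
  [5.8, 5.4, 7],
  [5.8, 5.4, 3.5],
  [5.8, 5.4, 0.8],
  [5.8, 5.4, -0.2],
], fingers=[1, 1, 1, 1, 1, 1, 1, 1, 1, 1], yaw=[0, 0, 0, 0, 0, 0, 0, 0, 0, 0])

```text
clock: 5.0
position: [686.5, -32.1, 175.2]
ee_rot: [0.721, -0.693, -0.002, 0.002]
contact_force: [-1.1, -0.3, -0.2]
gripper_width: 0.1
```

```bash
python3 look.py pics/l2.png
```

```text
t 5.0 pos [686.5 -32.1 175.2] jaw y dir 2.3 F [-1.1 -0.3 -0.2] w 0.1
```

View pics/l2.png

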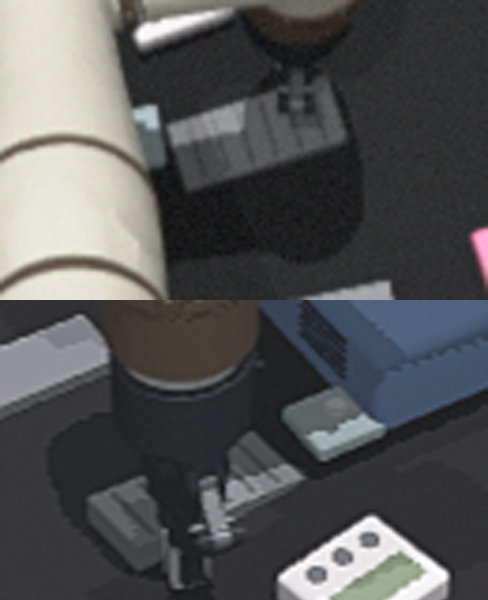

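The finger is on the bench beyond the wedge's far side, at about (180,580), in front of the back half. The timer is clear. Pushing sideways now.

Request:
apply_moves([
  [-0.3, -0.1, 0.3],
  [-0.6, -0.2, 0.3],
  [-0.9, -0.3, 0.3],
  [-1.2, -0.4, 0.3],
  [-1.5, -0.5, 0.3],
  [-1.8, -0.6, 0.3],
  [-2.1, -0.7, 0.3],
  [-2.4, -0.7, 0.3],
  [-2.6, -0.7, 0.3],
], fingers=[1, 1, 1, 1, 1, 1, 1, 1, 1], yaw=[0, 0, 0, 0, 0, 0, 0, 0, 0])

```text
clock: 6.0
position: [662.0, -38.9, 181.0]
ee_rot: [0.722, -0.692, 0.001, -0.0]
contact_force: [4.0, -1.2, 5.0]
gripper_width: 0.1
```

Request:
apply_moves([
  [1, 0.3, 0],
  [2, 0.5, 0],
  [2, 0.5, 4],
  [2, 0.5, 7],
  [1, -3, 7],
  [-0.5, -6.5, 7],
  [-3.5, -10, 7],
  [-3.5, -10, 7],
  [-3.5, -10, 3.5],
  [-3.5, -10, 0.5],
], fingers=[1, 1, 1, 1, 1, 1, 1, 1, 1, 1], yaw=[0, 0, 0, 0, 0, 0, 0, 0, 0, 0])

```text
clock: 7.0
position: [627.1, -138.9, 184.9]
ee_rot: [0.721, -0.693, 0.0, -0.0]
contact_force: [0.3, -0.1, -0.9]
gripper_width: 0.2
```

```bash
python3 look.py pics/l3.png
```

```text
t 7.0 pos [ 627.1 -138.9  184.9] jaw y dir 2.3 F [ 0.3 -0.1 -0.9] w 0.2
```

View pics/l3.png

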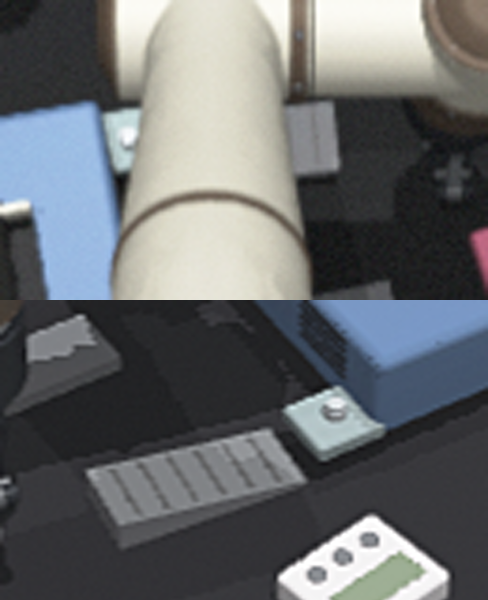

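The wedge has turned. Its tip corners are now at (272,430) and (306,482), the back corners at (87,469) and (121,525). The lug is untouched.

```bash
python3 w.py "[[272,430],[306,482],[87,469],[121,525]]"
```

```text
[[589.5, 54.3], [638.1, 58.9], [602.4, -65.1], [652.5, -58.8]] tip [613.8  56.6] back [627.4 -61.9] len 119.3 dir 96.6 foot along/left 25.1 -6.7 aim 92.0
```

Request:
apply_moves([
  [-0.5, 2, -0.6],
  [-0.5, 4, -0.7],
  [-0.5, 5.4, -0.7],
  [-0.5, 6, -0.7],
  [-0.5, 6.5, -0.7],
  [-0.5, 7, -0.7],
  [-0.5, 7.5, -0.7],
  [-0.6, 8, -0.7],
  [-0.6, 8.5, -0.7],
  [-0.6, 9, -0.7],
], fingers=[1, 1, 1, 1, 1, 1, 1, 1, 1, 1], yaw=[0, 0, 0, 0, 0, 0, 0, 0, 0, 0])

```text
clock: 8.15
position: [620.5, -48.3, 176.1]
ee_rot: [0.722, -0.692, -0.002, 0.002]
contact_force: [-0.4, -0.9, 1.5]
gripper_width: -0.3
```

```bash
python3 look.py pics/l4.png
```

```text
t 8.15 pos [620.5 -48.3 176.1] jaw y dir 2.4 F [-0.4 -0.9  1.5] w -0.3
```

View pics/l4.png

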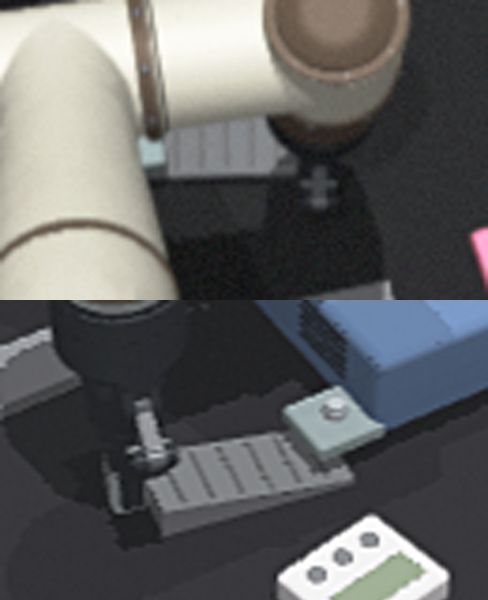

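The tip is under the lug. The far edge runs from the back corner (162,512) to the tip corner (354,479), and the finger is on the near half of the back.

```bash
python3 - <<'E'
from h import *
im=get_image("scene")
b,t=[onz(im,270+(u-1.4)/3.75,230+(v-301.4)/3.75,z)[:2] for u,v,z in((162,512,20),(354,479,4))]
u=(t-b)/np.linalg.norm(t-b);n=np.array([-u[1],u[0]])
tip=t+25*n;r=np.array([617.6,82.6])-tip
print(b,t,np.linalg.norm(t-b),"dir",np.degrees(np.arctan2(u[1],u[0])),"tip",tip,"back",b+25*n,"foot along/left",r@u,r@n)
E
```

```text
[649.94626699 -33.50228192] [644.77208825  86.73310436] 120.34666692621862 dir 92.46413150614563 tip [619.79520493  85.65825558] back [624.96938368 -34.5771307 ] foot along/left -2.961047175714095 2.3246615906865262
```

Request:
apply_moves([
  [0, -0.6, 0.2],
  [0.3, -0.6, 0.2],
  [0.3, 0, 0.2],
  [0.3, 0.3, 0.2],
  [0.3, 0.6, 0.2],
  [0.3, 0.9, 0.2],
  [0.3, 1.2, 0.2],
], fingers=[1, 1, 1, 1, 1, 1, 1], yaw=[0, 0, 0, 0, 0, 0, 0])

```text
clock: 9.0
position: [623.4, -35.7, 177.9]
ee_rot: [0.722, -0.692, -0.002, 0.002]
contact_force: [-0.9, -1.6, 0.7]
gripper_width: 0.0
```

Request:
apply_moves([
  [0, 0.2, 0],
  [0, 0.4, 0],
  [0, 0.6, 0],
  [0, 0.8, 0],
], fingers=[1, 1, 1, 1], yaw=[0, 0, 0, 0])

```text
clock: 9.4
position: [623.4, -27.6, 178.0]
ee_rot: [0.722, -0.692, -0.002, 0.002]
contact_force: [-0.9, -1.0, 1.0]
gripper_width: -0.2
```

Request:
apply_moves([
  [0, 0.2, 0],
  [0, 0.4, 0],
  [0, 0.6, 0],
], fingers=[1, 1, 1], yaw=[0, 0, 0])

```text
clock: 9.7
position: [623.4, -21.5, 178.0]
ee_rot: [0.722, -0.692, -0.002, 0.002]
contact_force: [-0.0, -0.5, 0.4]
gripper_width: -0.0
```

Request:
apply_moves([
  [0, 0.2, 0],
  [0, 0.4, 0],
  [0, 0.5, 0],
], fingers=[1, 1, 1], yaw=[0, 0, 0])

```text
clock: 10.0
position: [623.4, -16.2, 178.0]
ee_rot: [0.722, -0.692, -0.002, 0.002]
contact_force: [0.3, -0.7, -0.1]
gripper_width: -0.1
```

Request:
apply_moves([
  [0, 0.2, 0],
  [0, 0.4, 0],
  [0, 0.5, 0],
], fingers=[1, 1, 1], yaw=[0, 0, 0])

```text
clock: 10.3
position: [623.4, -11.0, 178.0]
ee_rot: [0.722, -0.692, -0.002, 0.002]
contact_force: [-0.1, -1.5, 1.1]
gripper_width: -0.1
```

Request:
apply_moves([
  [0, 0.2, 0],
  [0, 0.3, 0],
  [0, 0.4, 0],
], fingers=[1, 1, 1], yaw=[0, 0, 0])

```text
clock: 10.6
position: [623.4, -6.9, 178.0]
ee_rot: [0.722, -0.692, -0.002, 0.002]
contact_force: [-0.3, -0.7, 0.4]
gripper_width: -0.1
```

Request:
apply_moves([
  [0, 0.2, 0],
  [0, 0.3, 0],
  [0, 0.4, 0],
], fingers=[1, 1, 1], yaw=[0, 0, 0])

```text
clock: 10.9
position: [623.3, -3.4, 178.0]
ee_rot: [0.722, -0.692, -0.002, 0.003]
contact_force: [0.4, -6.3, 0.5]
gripper_width: -0.2
```

Request:
apply_moves([
  [0, 0.2, 0],
  [0, 0.3, 0],
], fingers=[1, 1], yaw=[0, 0])

```text
clock: 11.1
position: [623.2, -1.7, 178.0]
ee_rot: [0.722, -0.692, -0.002, 0.004]
contact_force: [0.7, -8.8, 1.2]
gripper_width: 0.0
```

The push force rose to 8.8 N, so the wedge is snug. I'll back off gently and check.

Request:
apply_moves([
  [0, -0.5, 0],
  [0, -1.5, 0],
  [0, -3.5, 0],
  [0, -7, 0],
  [0, -11, 0],
  [0, -14, 0],
], fingers=[1, 1, 1, 1, 1, 1], yaw=[0, 0, 0, 0, 0, 0])

```text
clock: 11.7
position: [623.0, -143.6, 178.0]
ee_rot: [0.722, -0.692, -0.002, 0.004]
contact_force: [0.7, 0.6, 0.4]
gripper_width: -0.4
```

```bash
python3 look.py pics/l5.png
```

```text
t 11.7 pos [ 623.  -143.6  178. ] jaw y dir 2.4 F [0.7 0.6 0.4] w -0.4
```

View pics/l5.png

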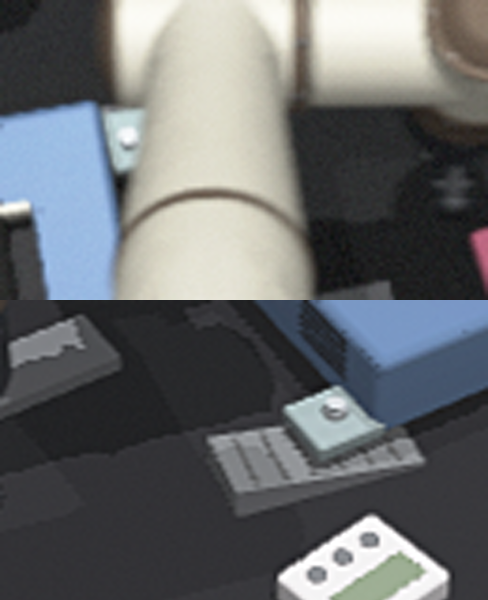

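The wedge stayed under the lug with its far edge from (238,493) to (425,461). The bolt is unmoved at (335,406). Now I'll press the corner.

Request:
apply_moves([
  [0, 0, 4.5],
  [0, 0, 9],
  [0, 0, 13],
  [0, 4.5, 13],
  [0, 9, 13],
  [-0.3, 13.5, 13],
  [-0.6, 18, 13],
  [-1, 22.5, 13],
  [-1.3, 26.2, 13],
  [-1.3, 26.2, 13],
], fingers=[1, 1, 1, 1, 1, 1, 1, 1, 1, 1], yaw=[0, 0, 0, 0, 0, 0, 0, 0, 0, 0])

```text
clock: 12.8
position: [609.2, 121.4, 307.8]
ee_rot: [0.722, -0.692, -0.002, 0.003]
contact_force: [0.1, -0.8, -0.5]
gripper_width: 0.2
```

Request:
apply_moves([
  [0, 0, -2],
  [0, 0, -3.5],
  [0, 0, -4.2],
  [0, 0, -4.5],
  [0, 0, -4.7],
  [0, 0, -4.9],
], fingers=[1, 1, 1, 1, 1, 1], yaw=[0, 0, 0, 0, 0, 0])

```text
clock: 13.4
position: [609.5, 121.2, 259.5]
ee_rot: [0.722, -0.692, -0.002, 0.002]
contact_force: [-0.3, 0.5, -0.2]
gripper_width: -0.1
```

Request:
apply_moves([
  [0, -0.1, -0.2],
  [0, -0.2, -0.3],
  [0, -0.2, -0.4],
], fingers=[1, 1, 1], yaw=[0, 0, 0])

```text
clock: 13.7
position: [609.6, 119.0, 255.7]
ee_rot: [0.722, -0.692, -0.002, 0.002]
contact_force: [0.6, -0.4, 0.6]
gripper_width: -0.3
```

Request:
apply_moves([
  [0, 0, -0.1],
  [0, 0, -0.2],
], fingers=[1, 1], yaw=[0, 0])

```text
clock: 13.9
position: [609.7, 119.0, 254.7]
ee_rot: [0.722, -0.692, -0.001, 0.002]
contact_force: [-2.6, -0.1, 8.4]
gripper_width: -0.0
```

Request:
apply_moves([
  [0, 0, -0.1],
  [0, 0, -0.15],
], fingers=[1, 1], yaw=[0, 0])

```text
clock: 14.1
position: [609.6, 119.1, 254.7]
ee_rot: [0.722, -0.691, -0.001, 0.002]
contact_force: [-4.0, 0.7, 8.6]
gripper_width: -0.2
```

Request:
apply_moves([
  [0, 0, -0.15],
  [0, 0, -0.25],
  [0, 0, -0.25],
], fingers=[1, 1, 1], yaw=[0, 0, 0])

```text
clock: 14.4
position: [609.5, 119.2, 254.7]
ee_rot: [0.723, -0.691, -0.001, 0.002]
contact_force: [-4.4, 0.4, 11.3]
gripper_width: -0.2
```

Request:
apply_moves([
  [-0.1, 0, -0.25],
  [-0.1, 0, -0.35],
  [-0.1, 0, -0.4],
  [-0.1, 0, -0.4],
], fingers=[1, 1, 1, 1], yaw=[0, 0, 0, 0])

```text
clock: 14.8
position: [609.0, 119.2, 254.6]
ee_rot: [0.723, -0.691, 0.001, 0.001]
contact_force: [-5.0, 0.0, 15.3]
gripper_width: 0.1
```

It held 15.3 N and sank only 0.1 mm, so it is rigid. Releasing and retreating.

Request:
apply_moves([
  [0, 0, 0.5],
  [0, 0, 3],
  [0, 0, 7],
  [0, 0, 11],
  [0, -4.5, 13],
  [0, -9, 13],
  [0, -13.5, 13],
  [0, -18, 13],
  [0, -22.5, 13],
  [0, -27, 13],
], fingers=[1, 1, 1, 1, 1, 1, 1, 1, 1, 1], yaw=[0, 0, 0, 0, 0, 0, 0, 0, 0, 0])

```text
clock: 15.8
position: [608.7, -152.5, 384.6]
ee_rot: [0.723, -0.691, 0.001, 0.001]
contact_force: [0.9, 0.5, -0.4]
gripper_width: -0.0
```

Request:
apply_moves([
  [-2, -4, 0],
  [-4, -8, 0],
  [-6, -12, 0],
  [-8, -16, 0],
  [-10, -20, 0],
  [-12, -24, 0],
  [-12, -24, 0],
  [-12, -24, 0],
], fingers=[1, 1, 1, 1, 1, 1, 1, 1], yaw=[0, 0, 0, 0, 0, 0, 0, 0])

```text
clock: 16.6
position: [488.0, -393.4, 384.2]
ee_rot: [0.722, -0.691, 0.0, 0.001]
contact_force: [0.4, 0.1, -0.1]
gripper_width: 0.0
```

```bash
python3 look.py pics/l6.png; python3 -c "
from h import *
im=get_image('top');cv2.imwrite('pics/top6.png',im['color'])"
```

```text
t 16.6 pos [ 488.  -393.4  384.2] jaw y dir 2.5 F [ 0.4  0.1 -0.1] w 0.0
```

View pics/l6.png

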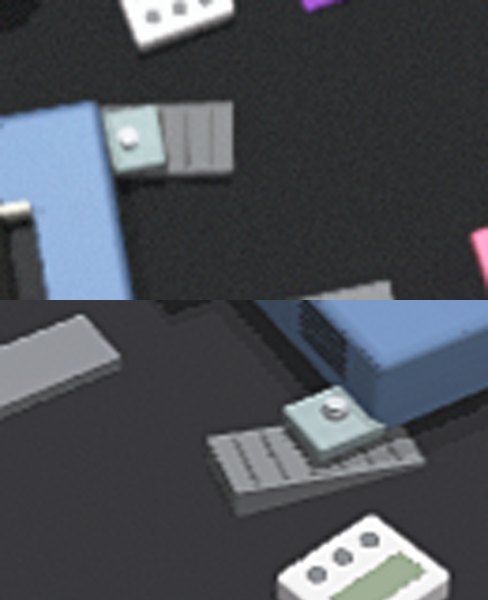

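The wedge sits centred under the lug in both views. The bolt is at (335,406) in the scene half, exactly as before, and nothing else has moved. Handing in.

```bash
python3 -c "
from h import *
job_done()"
```

```text
the job is handed in; nothing more can be done
```

The wedge is snug under the shaker's far right foot. I pressed that corner and it held, then let go, and the arm was clear of everything when I handed in at about 17 s.

- **Push:** My first push slid the wedge about 30 mm but hardly turned it. I turned it with a push on its far side near the back, then pushed it thin end first under the foot. It slid at about 1 N, and I stopped when the force rose to 8.8 N. That is slightly over the stated 5 to 8 N for snug and well under 15 N.
- **Press:** I pressed the housing top at the corner with up to 15.3 N. From 8.4 to 15.3 N the finger sank only about 0.1 mm, so the corner did not rock. There was also a sideways force of about 5 N during the press.
- **Last pictures:** The wedge is centred under the foot, and the foot's lug and bolt are where they were before. The timer and spacer, in view beside the wedge, were not touched. I judged level from the rigid press and these pictures and did not measure tilt directly.

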